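Seat the round trivet stone in its serving board and lock it

TASK

Get the serving board ready to carry: swing its keeper bar fully clear of the round well, then, keeping the round stone on the board (slide it, do not lift it off), move it into the round well until it lies flat and fully home. Then swing the bar back over the stone as far as it goes, and let go. Leave the thali, katori, ghee pot and spoon stand where they are.

Things in the scene. Friction and masses are not known exactly. Their poses are not given: they have to be found in the camera images.
- board: Fixed oak serving board, 180 mm (x) by 420 mm (y), 26 mm thick, on the table. Origin: centre of its underside. Two wells, each 10 mm deep with a flat dark floor: a round one 114 mm across at x 0, y +135 mm, and a square one 94 mm wide at x 0, y -150 mm, not used. Between them is the flat landing where the stone starts.
- well (a point): Centre of the round well's mouth, at the height of the board's top face (its floor is 10 mm lower). Axes as the board's.
- stone: Loose round stone trivet, a disc 110 mm across, 16 mm thick, about 0.4 kg, edges rounded 2 mm. Origin: centre of its underside; z is its axis. It starts flat on the board's landing. Fully home, its underside lies on the well's floor and it stands 6 mm proud of the board.
- latch (a joint): Angle of the steel keeper bar about its upright pivot, rad. 0: shut, at its stop, pointing along the board's +x across the round well. It grows as the bar swings towards the board's +y, to 1.65 at its open stop; the well is clear beyond about 1.0. Light friction (under 1 N at the knob); it stays where it is left.
- latch_hinge (a point): On the bar's pivot axis, level with the bar's upper face; on the board at its x -77, y +135 mm. The bar is 16 mm wide, reaches 86 mm from the pivot and runs 8 to 18 mm above the board's top: a stone on top of the board cannot pass under it, one fully home can, with 2 mm to spare.
- latch_knob (a point): Centre of the top of the upright round knob on the bar, 14 mm in diameter, 28 mm tall above the bar (its top is 46 mm above the board's top), 70 mm from the pivot.
- thali: Round compartment steel thali, 280 mm across, 22 mm high, loose on the table, left of the board. Origin: centre of its underside. Leave alone.
- katori: White ceramic katori (small bowl), 96 mm across, 45 mm high, loose. Origin: centre of its underside. Leave alone.
- ghee_pot: Steel ghee pot with a twist cap, 92 mm across, 92 mm high, loose. Origin: centre of its underside. Leave alone.
- spoon_stand: Grey plastic spoon stand with three steel spoons, 92 mm across, up to 175 mm high, loose. Origin: centre of its underside. Leave alone.
Mind the look-alikes: they are no part of the job. Of the things that look like the stone, the largest one is meant.

How it is judged:
By the outcome, as a careful person would: the job done as asked, in the order asked, and still so for the second after the job is handed in, with the robot touching nothing.
It also fails if it takes over 64 s, if anything falls off the work surface, if the arm or the gripper's body presses on something with over 40 N, if the wrist force passes 120 N, or if a joint passes its speed limit or range.

ROBOT

A 6-joint arm with a two-finger parallel gripper is mounted at the origin on the work surface. World frame = base frame: x ahead of the robot, y to its left, z up, the work surface at z = 0. Lengths are in mm, angles in rad, forces in N, time in s.
With the tool pointing down it reaches from about 275 to 750 mm from the base axis. Payload 10.2 kg.
Tool frame: the origin (TCP) lies between the finger pads; the fingertips stand 8 mm ahead of it and the grasp point (between the pads) lies 11 mm behind it; z points along the fingers, y is the line along which they close (so a half turn about z gives the same grasp; the last joint's range is limited). The gripper opens to 85 mm and grips with 20 to 120 N. Pads are 22 mm wide; open, the fingers measure 114 mm over their backs; the gripper's body (76 mm by 85 mm) begins 54 mm behind the grasp point. The pads swing forward as they close: fully open they stand 13 mm farther back than shut.
Start: joints at [-1.389, 0.313, 1.498, -0, 1.331, -0.223], TCP at [206.751, -482.582, 239.294] pointing down, gripper open.
Joint ranges: [-2.94, 2.94], [-0.97, 2.17], [0.19, 2.56], [-1.23, 4.37], [0.02, 3.11], [-2.88, 2.88]. Speed limits (rad/s): [2.39, 2.39, 3.01, 3.14, 3.14, 3.14].

INTERFACE

Orientations are given as a unit quaternion [w, x, y, z].
In Python, from rig import * gives the robot as it stands.
- The arm moves only by the shell command python3 -m handwheel 'ROWS' [FORCE]. ROWS is JSON, a list that holds one entry, the list of rows, each a list of 7 numbers: the shift along the world's x, y, z in mm, then the turn, a rotation vector about the world's x, y, z in degrees, then the opening, from -1 (shut) to 1 (fully open). A call has 1 to 8 rows; each row shifts and turns the commanded pose from where the row before left it; what a row does not reach is not made up. A row lasts 1/8 s, in which the tool goes at most 62.5 mm and 10.7 degrees, less where a joint would pass 70% of its speed; a pose out of reach is approached as far as the arm can. A call is refused whole if a number of a shift passes 62.5 or a number of a turn 10.7, either way. A call with a gripper value outside its range is refused whole. The fingers move at their own pace and stop on an object; FORCE is the grip in N (left out, the last holds). Time passes only in rows, so rows that do not move let the fingers close. It gives the time, the measured TCP pose, the force, the opening and the grip force at its end, in the units of the state.
- sense(): the state, without advancing time (a new reading comes with each control period).
- capture(name): name is "scene" or "top"; returns a dict with "image" (480x640x3 uint8, red, green, blue), "fx", "fy", "cx", "cy" (pixels), "rvec" (rotation vector, rad) and "tvec" (3), from world to camera coordinates, as OpenCV has them. Camera axes: x right, y down, z forward; pixel columns grow to the right and rows downward; lengths in mm; the calibration is good to about 2 mm. A picture is of the moment at which its call begins. There is no depth.
- finish_job(): hands the job in; it is judged then, once.
The state is a dict: "time_s": time; "joints": joint angles; "dq": joint speeds; "tau": joint torques, N m; "eef_pos": TCP position; "ee_rot": TCP orientation; "force": force on the tool from outside, world axes, zero at the start; "wrist_torque": the same for the moment, N m; "grip_width": opening from 0.0 (shut) to 1.0 (fully open); "grip_force": force on a finger pad.
Only numpy, scipy, OpenCV 4.12 (cv2) and the standard library are available. Lean on these libraries where they do the work, as an engineer would, in place of code of your own. Each camera call takes 0.05 s, during which the arm holds its last target. There are 200 camera calls.

## Working session

There is one attempt and no reset: what is moved stays moved. The work goes in short steps, Python scripts to look and compute and a shell command to move; the robot and the scene stay as the last step left them, time stands still between calls to the robot, and variables do not carry over. Pictures are saved under pics/ and viewed, at most 10 in all, crops included, and the job is handed in when it is done.

```bash
mkdir -p pics; cat > h.py <<'E'
from rig import *
import numpy as np, cv2
def cam(n):
    c=capture(n); c['R']=cv2.Rodrigues(np.array(c['rvec'],float))[0]; c['t']=np.array(c['tvec'],float).ravel(); return c
def ray(c,u,v):
    d=c['R'].T@np.array([(u-c['cx'])/c['fx'],(v-c['cy'])/c['fy'],1]); return -c['R'].T@c['t'],d
def onz(c,u,v,z):
    o,d=ray(c,u,v); return o+d*(z-o[2])/d[2]
def tri(c1,p1,c2,p2):
    o1,d1=ray(c1,*p1);o2,d2=ray(c2,*p2)
    s=np.linalg.lstsq(np.stack([d1,-d2],1),o2-o1,rcond=None)[0]
    a,b=o1+d1*s[0],o2+d2*s[1]; return (a+b)/2,np.linalg.norm(a-b)
def pix(c,P):
    q=c['R']@np.array(P,float)+c['t']; return c['fx']*q[0]/q[2]+c['cx'],c['fy']*q[1]/q[2]+c['cy']
def save(c,n): cv2.imwrite(n,c['image'][:,:,::-1])
E
python3 - <<'E'
from h import *
for n in('scene','top'):
    c=cam(n); save(c,f'pics/{n}0.png'); print(n,c['fx'],c['cx'],c['cy'],-c['R'].T@c['t'],c['R'][2])
print(sense())
E
```

```text
scene 614.2710604156755 325.3722189038768 248.0406814848354 [1582.13561032 -784.26257061  913.58801684] [-0.6503822   0.52029065 -0.55344434]
top 609.3823450309685 328.67964907899557 245.0991975978697 [ 512.0722345    21.81406675 1497.41898644] [ 0.04829697 -0.01502979 -0.99871993]
{'time_s': 0.1, 'joints': array([-1.38939846e+00,  3.13420764e-01,  1.49838014e+00,  2.60050368e-05,
        1.33098481e+00, -2.23376328e-01]), 'dq': array([-0.00070272, -0.0008775 , -0.00213353, -0.00166063, -0.00109162,
       -0.00013204]), 'tau': array([ 2.58437234e-03, -4.12900078e+01, -2.60144252e+01, -1.83578290e-04,
        2.99321713e-03,  1.55252553e-05]), 'eef_pos': array([ 206.71598563, -482.34911645,  238.77145858]), 'ee_rot': array([-5.96133307e-04,  9.79589990e-01,  2.01005210e-01,  2.51455759e-05]), 'force': array([-0.37417967, -0.17132606,  0.06904467]), 'wrist_torque': array([ 0.00864826, -0.02460308, -0.06780438]), 'grip_force': 0.0, 'grip_width': 1.0004068000518558}
```

View pics/scene0.png

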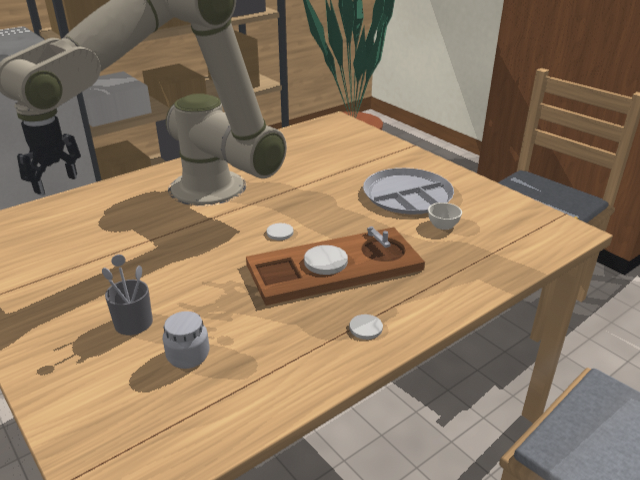

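View pics/top0.png

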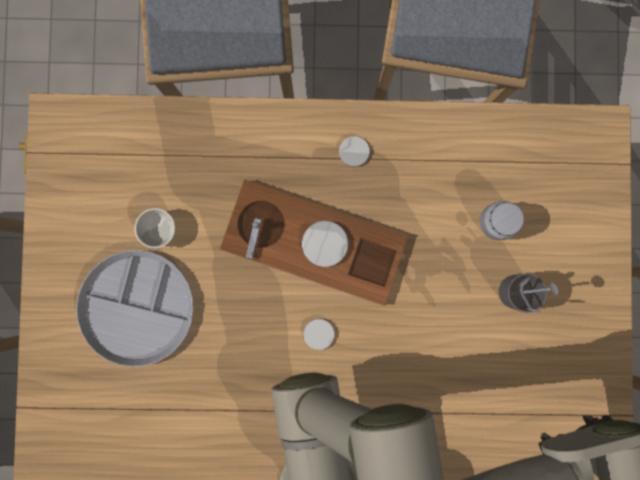

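The scene view shows the board around (335,265), the stone on it at (326,260) and the keeper bar at (378,238). The top view shows the board corners near (245,181), (414,234), (389,303) and (222,247), the well at (261,224), and the bar running from about (252,255) to (258,222).

There are three pale discs in the top view: (325,244) on the landing, and (354,151) and (319,334) on the table. The one on the landing is the largest and lies on the board, so it should be the stone. I'll confirm that in one crop.

```bash
python3 - <<'E'
from h import *
T=cam('top');S=cam('scene')
a=cv2.resize(T['image'][125:355,210:430],None,fx=2.4,fy=2.4,interpolation=cv2.INTER_CUBIC)[:,:,::-1]
b=cv2.resize(S['image'][215:345,240:430],None,fx=2.4*0.6,fy=2.4*.6)[:,:,::-1]
b=cv2.resize(S['image'][215:310,340:430],None,fx=3,fy=3,interpolation=cv2.INTER_CUBIC)[:,:,::-1]
o=np.zeros((max(a.shape[0],b.shape[0]),a.shape[1]+b.shape[1],3),np.uint8);o[:a.shape[0],:a.shape[1]]=a;o[:b.shape[0],a.shape[1]:]=b
cv2.imwrite('pics/crop1.png',o);print(o.shape)
def discs(c,box):
    hsv=cv2.cvtColor(c['image'],cv2.COLOR_RGB2HSV); m=((hsv[...,1]<45)&(hsv[...,2]>150)).astype(np.uint8)
    n,l,s,ce=cv2.connectedComponentsWithStats(m)
    out=[]
    for i in range(1,n):
        x,y,w,h,A=s[i]
        if A>150 and box[0]<x<box[1] and box[2]<y<box[3]:
            k=max(cv2.findContours((l==i).astype(np.uint8),0,1)[0],key=len)
            e=cv2.fitEllipse(cv2.convexHull(k)); print(A,np.round(ce[i],1),np.round(e[0],1),np.round(e[1],1)); out.append(e)
    return out
print('top');discs(T,(215,430,120,360));print('scene');discs(S,(240,440,200,350))
# board contour in top: reddish dark
for c,n in((T,'top'),(S,'scene')):
    hsv=cv2.cvtColor(c['image'],cv2.COLOR_RGB2HSV); m=((hsv[...,0]<14)&(hsv[...,1]>120)&(hsv[...,2]<170)).astype(np.uint8)
    box=(200,170,235,145) if n=='top' else (235,220,200,90)
    mm=np.zeros_like(m);x,y,w,h=box;mm[y:y+h,x:x+w]=m[y:y+h,x:x+w]
    mm=cv2.morphologyEx(mm,cv2.MORPH_OPEN,np.ones((3,3)))
    k=max(cv2.findContours(mm,0,1)[0],key=cv2.contourArea);hu=cv2.convexHull(k)
    print(n,cv2.contourArea(hu),cv2.boxPoints(cv2.minAreaRect(hu)).round(1).tolist(),cv2.approxPolyDP(hu,4,True)[:,0].tolist())
    if n=='top':
        print([onz(T,*p,26)[:2].round(1) for p in cv2.boxPoints(cv2.minAreaRect(hu))])
E
```

```text
(552, 798, 3)
top
685 [353.5 150.3] [353.5 150.4] [28.7 29.8]
1585 [324.1 243.7] [324.1 243.7] [44.5 44.8]
734 [318.2 333.9] [318.3 333.8] [30.2 30.5]
scene
296 [279.5 229.7] [279.6 229.8] [14.  26.4]
833 [325.6 257. ] [325.6 257. ] [24.2 43.1]
564 [365.8 324.9] [365.8 324.9] [21.5 32.8]
top 12888.0 [[219.60000610351562, 248.6999969482422], [244.0, 178.1999969482422], [408.3999938964844, 235.10000610351562], [384.0, 305.6000061035156]] [[244, 180], [406, 235], [384, 304], [222, 249]]
[array([570.6, 262.4]), array([742.6, 207.3]), array([ 610.5, -193.3]), array([ 439.3, -135.7])]
scene 7962.0 [[245.0, 256.6000061035156], [414.5, 220.3000030517578], [425.20001220703125, 270.3999938964844], [255.6999969482422, 306.70001220703125]] [[423, 260], [419, 270], [265, 303], [246, 257], [394, 228]]
```

View pics/crop1.png

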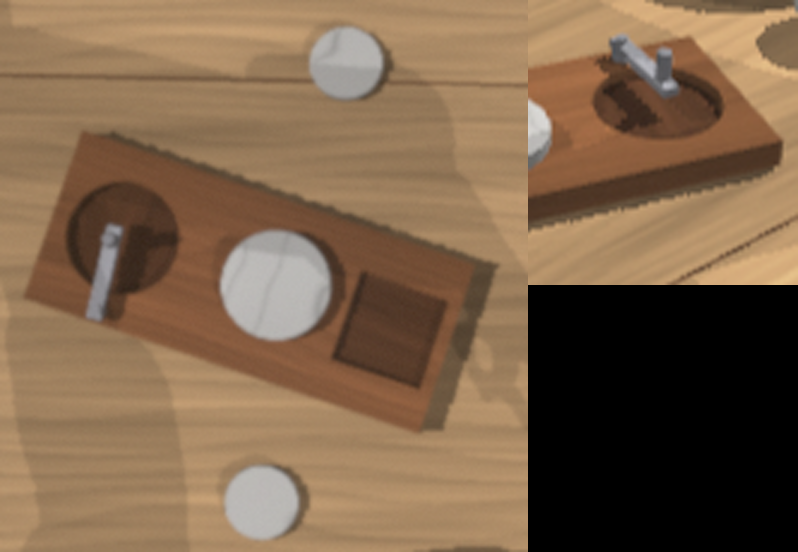

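The crop confirms it. The disc on the landing, at top (324,244), is about 45 px across, while the table discs at (354,150) and (318,334) are about 30 px. The bar lies across the well with its knob at top (257,222) and scene (385,232). Next I'll triangulate heights from both views.

```bash
python3 - <<'E'
from h import *
T=cam('top');S=cam('scene')
for n,a,b in(('knob',(257.1,221.5),(385.3,232.5)),('stone top',(324.1,243.7),(325.6,257.0)),('c++',(244.2,180),(424,262.5)),('c-+',(220.4,248.8),(394,227.7)),('hinge end',(250,256.5),(373.5,231))):
    p,e=tri(T,a,S,b);print(n,p.round(1),round(e,1))
C=np.array([590.75,35.2]);yd=np.array([.313,.950]);yd/=np.linalg.norm(yd);xd=np.array([yd[1],-yd[0]])
B=lambda x,y:(C+x*xd+y*yd)
W=B(0,135);H=B(-77,135);print('well',W,'hinge',H,'px top',pix(T,[*W,26]),pix(T,[*H,44]),'scene',pix(S,[*W,26]),pix(S,[*H,44]))
k=onz(T,257.1,221.5,72)[:2];s=onz(T,324.1,243.7,42)[:2]
for n,p in(('knob',k),('stone',s)): print(n,p,'board',(p-C)@xd,(p-C)@yd)
d=k-H;print('r',np.linalg.norm(d),'latch',np.arctan2(d@yd,d@xd))
for a in np.arange(0,1.7,.1): print(round(a,1),(H+70*(np.cos(a)*xd+np.sin(a)*yd)).round(1))
for n,u in(('spoon',(520,292)),('ghee',(500,220))): print(n,onz(T,*u,90))
E
```

```text
knob [634.2 169.4  74.6] 2.2
stone top [586.4  11.8  39.4] 2.2
c++ [739.7 208.5  21.7] 2.8
c-+ [571.9 262.9  23. ] 4.8
hinge end [557.  193.6  31.4] 13.7
well [632.99509469 163.41993595] hinge [559.86224233 187.51528625] px top (np.float64(261.26709366666626), np.float64(223.4910103461753)) (np.float64(249.8029636651878), np.float64(253.31216811868993)) scene (np.float64(381.79091159050756), np.float64(248.87805397762983)) (np.float64(370.19089693959745), np.float64(228.37410509338054))
knob [633.73386028 168.82967511] board -0.991188637667257 140.3692268937101
stone [585.63431004  10.91258633] board 2.7414122364832476 -24.668469868748623
r 76.19821521630823 latch 0.07052238718035332
0.0 [626.3 165.6]
0.1 [628.2 172.4]
0.2 [629.4 179.3]
0.3 [629.9 186.2]
0.4 [629.6 193.2]
0.5 [628.7 200.2]
0.6 [627.1 207. ]
0.7 [624.8 213.6]
0.8 [621.9 219.9]
0.9 [618.3 226. ]
1.0 [614.2 231.6]
1.1 [609.5 236.8]
1.2 [604.4 241.5]
1.3 [598.8 245.7]
1.4 [592.7 249.3]
1.5 [586.4 252.3]
1.6 [579.8 254.6]
spoon [ 478.29563298 -443.96228395   90.        ]
ghee [ 644.79815889 -397.2500682    90.        ]
```

Heights agree with the text to within about 3 mm. The latch is near 0.07 and the hinge is at (560,187). Now I'll travel to above the knob, with the gripper partly closed to cage it.

```bash
python3 -m handwheel '[[[32,50,0,0,0,0,-0.2],[32,50,0,0,0,0,-0.2],[32,50,0,0,0,0,-0.2],[32,50,0,0,0,0,-0.2],[32,50,0,0,0,0,-0.2],[32,50,0,0,0,0,-0.2],[32,50,0,0,0,0,-0.2],[32,50,0,0,0,0,-0.2]]]' 20
```

```text
time_s: 1.3
eef_pos: [463.5, -80.8, 239.5]
ee_rot: [0.0, 0.98, 0.201, 0.0]
force: [0.3, -0.7, -0.8]
grip_width: 0.394
grip_force: 0.0
```

```bash
python3 -m handwheel '[[[33,50,0,0,0,0,-0.2],[33,50,0,0,0,0,-0.2],[33,50,0,0,0,0,-0.2],[33,50,0,0,0,0,-0.2],[34,48,0,0,0,0,-0.2],[0,0,-50,0,0,0,-0.2],[0,0,-50,0,0,0,-0.2],[0,0,-30,0,0,0,-0.2]]]'; python3 - <<'E'
from h import *
T=cam('top');S=cam('scene')
a=cv2.resize(T['image'][170:300,200:330],(390,390),interpolation=cv2.INTER_CUBIC)
b=cv2.resize(S['image'][170:300,320:450],(390,390),interpolation=cv2.INTER_CUBIC)
cv2.imwrite('pics/k1.png',np.hstack([a,b])[:,:,::-1])
E
```

```text
time_s: 2.3
eef_pos: [627.7, 165.5, 106.3]
ee_rot: [-0.0, 0.98, 0.201, -0.002]
force: [0.0, 0.1, -0.1]
grip_width: 0.399
grip_force: 0.0
```

View pics/k1.png

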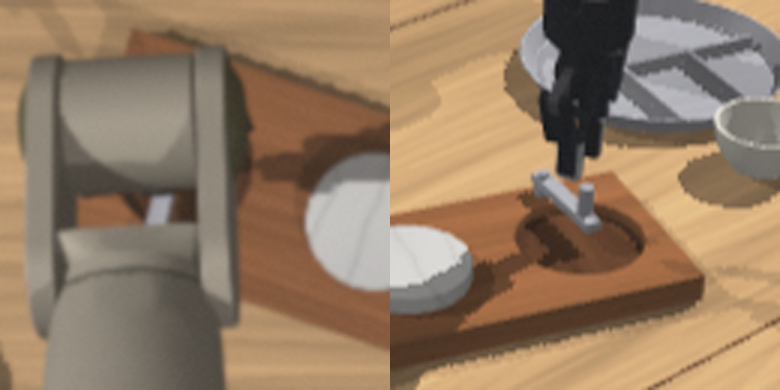

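The scene half shows the fingertips at about scene (379,228) and (388,222), above and slightly left of the knob top at (385,232).

```bash
python3 - <<'E'
from h import *
S=cam('scene');s=sense();p=s['eef_pos'];print(p)
ty=np.array([.394,-.919,0])
for dz in(0,-8): print([np.round(pix(S,p+k*ty+[0,0,dz]),1) for k in(-20,0,20)])
for x,y in((627.7,165.5),(626.3,165.6),(634,169),(630,167),(628,172)): print(x,y,np.round(pix(S,[x,y,72]),1))
o=onz(S,385.3,232.2,72);print(o)
E
```

```text
[628.24086137 165.37751807 108.38246756]
[array([386. , 217.3]), array([382.9, 220.8]), array([379.6, 224.4])]
[array([385.8, 220. ]), array([382.7, 223.5]), array([379.5, 227.1])]
627.7 165.5 [382.  232.8]
626.3 165.6 [381.6 232.6]
634 169 [384.6 233.4]
630 167 [383. 233.]
628 172 [383.9 232. ]
[630.77176948 174.34205585  72.        ]
```

```bash
python3 -m handwheel '[[[3,6,-10,0,0,0,-0.2],[0,0,-12,0,0,0,-0.2],[0,0,-12,0,0,0,-0.2],[0,0,-11,0,0,0,-0.2],[0,0,-4,0,0,0,-0.2],[0,0,0,0,0,0,-0.2]]]'
```

```text
time_s: 3.2
eef_pos: [631.7, 171.4, 60.1]
ee_rot: [-0.0, 0.98, 0.201, -0.0]
force: [1.2, 0.5, -0.2]
grip_width: 0.402
grip_force: 0.0
```

```bash
python3 -m handwheel '[[[0,14,0,0,0,0,-0.2],[-1,14,0,0,0,0,-0.2],[-4,13,0,0,0,0,-0.2],[-6,12,0,0,0,0,-0.2],[-9,11,0,0,0,0,-0.2],[-11,9,0,0,0,0,-0.2],[-12,7,0,0,0,0,-0.2],[0,0,0,0,0,0,-0.2]]]'
```

```text
time_s: 4.2
eef_pos: [587.7, 252.0, 60.4]
ee_rot: [-0.0, 0.98, 0.201, -0.0]
force: [0.0, -0.1, -0.1]
grip_width: 0.4
grip_force: 0.0
```

```bash
python3 -m handwheel '[[[-7,3,0,0,0,0,-0.2],[-7,2,0,0,0,0,-0.2],[0,0,0,0,0,0,-0.2]]]'; python3 -c "
from h import *
c=cam('scene');save(c,'pics/s2.png');cv2.imwrite('pics/s2c.png',cv2.resize(c['image'][180:310,240:440],(800,520),interpolation=cv2.INTER_CUBIC)[:,:,::-1])"
```

```text
time_s: 4.58
eef_pos: [574.1, 256.4, 60.2]
ee_rot: [0.0, 0.98, 0.201, -0.001]
force: [0.3, -1.2, 1.0]
grip_width: 0.402
grip_force: 0.5
```

View pics/s2c.png

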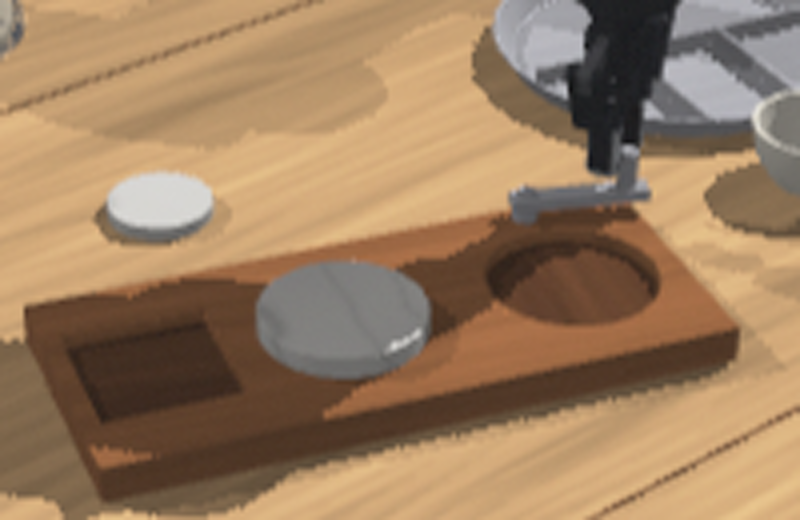

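The bar is parked along the board's inner edge, from crop (525,203) to (640,165), so the well at crop (572,283) is clear. Next I'll lift and go behind the stone, with the fingers spread across the push direction.

```bash
python3 -m handwheel '[[[0,0,35,0,0,0,-0.2],[0,0,35,0,0,0,-0.2],[-2,-51,0,0,0,9.7,0.41],[-2,-51,0,0,0,9.7,0.41],[-2,-51,0,0,0,9.7,0.41],[-2,-51,0,0,0,9.7,0.41],[-2,-51,0,0,0,9.8,0.41],[-2,-52,0,0,0,0,0.41]]]' && python3 -m handwheel '[[[0,0,-30,0,0,0,0.41],[0,0,-30,0,0,0,0.41],[0,0,-20,0,0,0,0.41],[0,0,-5,0,0,0,0.41],[0,0,0,0,0,0,0.41]]]'
```

```text
time_s: 5.62
eef_pos: [562.7, -52.3, 130.4]
ee_rot: [0.0, 0.81, 0.587, 0.0]
force: [0.1, -0.3, -0.4]
grip_width: 0.705
grip_force: 0.0
time_s: 6.25
eef_pos: [563.1, -50.7, 45.7]
ee_rot: [0.0, 0.81, 0.586, 0.0]
force: [-0.4, -0.5, 1.0]
grip_width: 0.703
grip_force: 0.0
```

```bash
python3 -m handwheel '[[[0,0,-4,0,0,0,0.41],[0,0,-3,0,0,0,0.41],[0,0,0,0,0,0,0.41]]]' && python3 -m handwheel '[[[0,0,-2,0,0,0,0.41],[0,0,0,0,0,0,0.41]]]'&& python3 -c "
from h import *
c=cam('scene');cv2.imwrite('pics/s3c.png',cv2.resize(c['image'][180:310,240:440],(800,520),interpolation=cv2.INTER_CUBIC)[:,:,::-1])"
```

```text
time_s: 6.62
eef_pos: [562.7, -50.6, 38.3]
ee_rot: [-0.0, 0.81, 0.586, -0.0]
force: [-0.3, 0.1, 0.0]
grip_width: 0.706
grip_force: 0.0
time_s: 6.88
eef_pos: [562.7, -50.6, 36.2]
ee_rot: [-0.0, 0.81, 0.586, -0.0]
force: [0.7, 0.1, -0.6]
grip_width: 0.706
grip_force: 0.0
```

View pics/s3c.png

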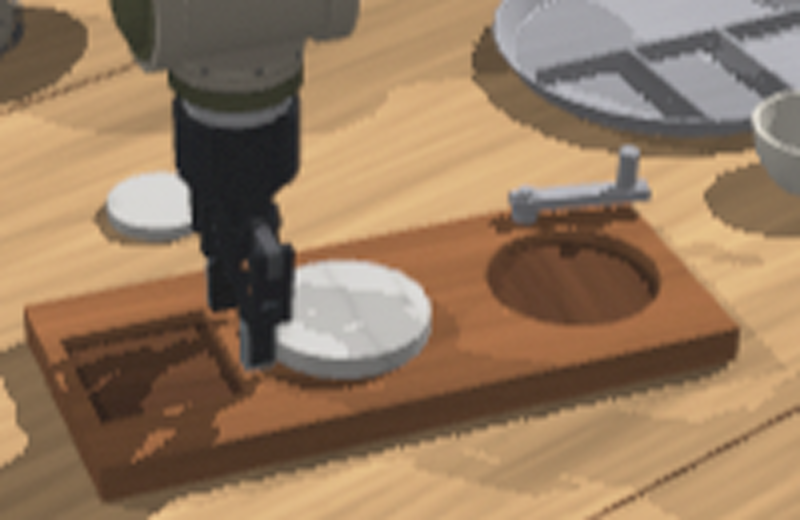

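The fingers sit behind the stone with the near tip at crop (258,362), low on the board and below the stone's top. I'll drop 2 mm and push along board +y.

```bash
python3 -m handwheel '[[[0,0,-2,0,0,0,0.41],[0,0,0,0,0,0,0.41]]]' && python3 -m handwheel '[[[3,9.5,0,0,0,0,0.41],[3,9.5,0,0,0,0,0.41],[3,9.5,0,0,0,0,0.41],[3,9.5,0,0,0,0,0.41],[3,9.5,0,0,0,0,0.41],[3,9.5,0,0,0,0,0.41],[3,9.5,0,0,0,0,0.41],[3,9.5,0,0,0,0,0.41]]]'
```

```text
time_s: 7.18
eef_pos: [562.7, -50.5, 34.1]
ee_rot: [-0.0, 0.81, 0.586, -0.0]
force: [0.0, 0.3, -0.6]
grip_width: 0.705
grip_force: 0.0
time_s: 8.18
eef_pos: [586.9, 26.1, 34.3]
ee_rot: [-0.0, 0.81, 0.586, -0.0]
force: [-0.7, -1.4, 0.1]
grip_width: 0.703
grip_force: 1.1
```

```bash
python3 -m handwheel '[[[3.2,9.5,0,0,0,0,0.41],[3.2,9.5,0,0,0,0,0.41],[3.2,9.5,0,0,0,0,0.41],[3.2,9.5,0,0,0,0,0.41],[3.2,9.5,0,0,0,0,0.41],[3.2,9.5,0,0,0,0,0.41],[0,0,0,0,0,0,0.41]]]'; python3 -c "
from h import *
c=cam('scene');cv2.imwrite('pics/s4c.png',cv2.resize(c['image'][180:310,240:440],(800,520),interpolation=cv2.INTER_CUBIC)[:,:,::-1])"
```

```text
time_s: 9.05
eef_pos: [606.1, 83.4, 34.2]
ee_rot: [-0.0, 0.81, 0.587, 0.0]
force: [0.5, 0.0, -0.8]
grip_width: 0.705
grip_force: 0.0
```

View pics/s4c.png

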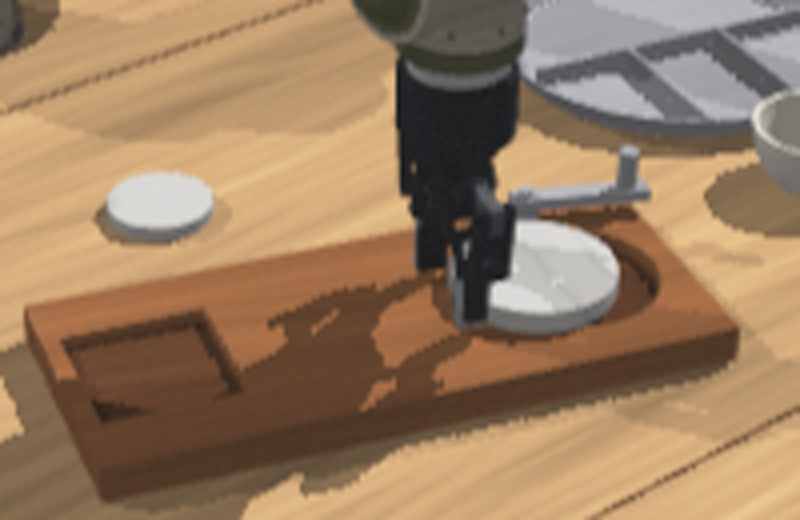

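The stone is at crop (545,275), tipped forward over the lip into the well as expected. I'll keep pushing slowly.

```bash
python3 -m handwheel '[[[1.6,4.7,0,0,0,0,0.41],[1.6,4.7,0,0,0,0,0.41],[1.6,4.7,0,0,0,0,0.41],[1.6,4.7,0,0,0,0,0.41],[1.2,2.9,0,0,0,0,0.41],[0,0,0,0,0,0,0.41]]]' && python3 -m handwheel '[[[0.6,1.9,0,0,0,0,0.41],[0,0,0,0,0,0,0.41]]]'
```

```text
time_s: 9.85
eef_pos: [613.5, 104.6, 34.1]
ee_rot: [-0.0, 0.81, 0.586, 0.0]
force: [-0.2, 0.4, 0.3]
grip_width: 0.702
grip_force: 0.0
time_s: 10.1
eef_pos: [614.1, 106.1, 34.2]
ee_rot: [-0.0, 0.81, 0.586, -0.0]
force: [-0.4, -0.7, 0.8]
grip_width: 0.707
grip_force: 0.2
```

```bash
python3 -m handwheel '[[[0.6,1.9,0,0,0,0,0.41],[0,0,0,0,0,0,0.41]]]' && python3 -m handwheel '[[[0.6,1.9,0,0,0,0,0.41],[0,0,0,0,0,0,0.41]]]'; python3 - <<'E'
from h import *
c=cam('scene');cv2.imwrite('pics/s5c.png',cv2.resize(c['image'][200:300,340:440],(600,600),interpolation=cv2.INTER_CUBIC)[:,:,::-1])
E
```

```text
time_s: 10.35
eef_pos: [614.7, 108.0, 34.3]
ee_rot: [-0.0, 0.81, 0.586, -0.0]
force: [-0.7, 0.1, -0.3]
grip_width: 0.707
grip_force: 0.2
time_s: 10.6
eef_pos: [615.4, 110.0, 34.3]
ee_rot: [-0.0, 0.81, 0.586, 0.0]
force: [0.2, 0.1, 0.1]
grip_width: 0.705
grip_force: 0.3
```

View pics/s5c.png

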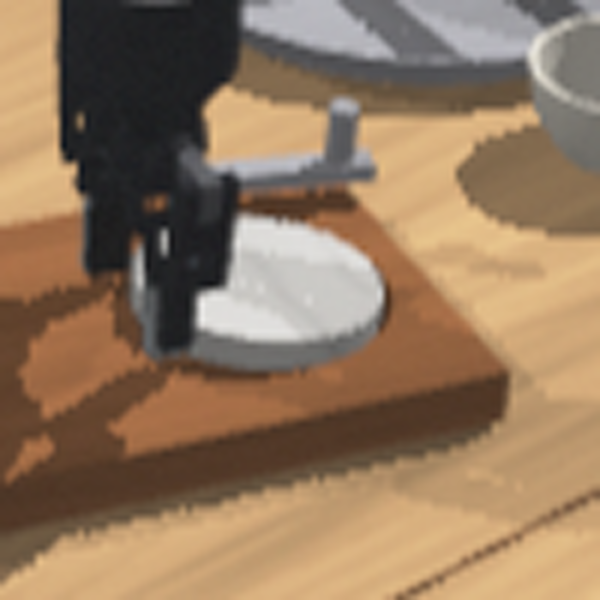

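The stone is almost across, at crop (265,290). Its far edge is at the well wall near (387,300) and its rear is still slightly up. I'll keep going with small steps and watch the force.

```bash
python3 -m handwheel '[[[0.6,1.9,0,0,0,0,0.41],[0,0,0,0,0,0,0.41]]]' && python3 -m handwheel '[[[0.6,1.9,0,0,0,0,0.41],[0,0,0,0,0,0,0.41]]]' | sed -n 2,6p; python3 - <<'E'
from h import *
for n,z in(('top',34),('scene',32)):
    c=cam(n);hsv=cv2.cvtColor(c['image'],cv2.COLOR_RGB2HSV);m=((hsv[...,1]<45)&(hsv[...,2]>150)).astype(np.uint8)
    w=pix(c,[633,163.4,32]);k,l,s,ce=cv2.connectedComponentsWithStats(m)
    print(n,'home px',np.round(w,1),[(s[i].tolist(),ce[i].round(1).tolist()) for i in range(1,k) if s[i][4]>60 and np.hypot(*(ce[i]-w))<25])
E
```

```text
time_s: 10.9
eef_pos: [616.2, 111.9, 34.4]
ee_rot: [0.0, 0.81, 0.586, 0.0]
force: [0.4, -0.2, -0.6]
grip_width: 0.702
grip_force: 0.0
eef_pos: [616.6, 113.8, 34.3]
ee_rot: [0.0, 0.81, 0.586, 0.0]
force: [-0.6, -0.2, 1.0]
grip_width: 0.701
grip_force: 0.0
top home px [261.  223.3] [([257, 214, 32, 12, 294], [272.2, 219.2])]
scene home px [381.9 247. ] [([374, 236, 30, 24, 519], [388.5, 248.5])]
```

```bash
for i in 1; do python3 -m handwheel '[[[0.6,1.9,0,0,0,0,0.41],[0,0,0,0,0,0,0.41]]]'; done | grep -E 'pos|force'; python3 -m handwheel '[[[0.6,1.9,0,0,0,0,0.41],[0,0,0,0,0,0,0.41]]]' | grep -E 'pos|force'; python3 - <<'E'
from h import *
c=cam('scene')
hsv=cv2.cvtColor(c['image'],cv2.COLOR_RGB2HSV);m=((hsv[...,1]<45)&(hsv[...,2]>150)).astype(np.uint8)
w=pix(c,[633,163.4,32]);k,l,s,ce=cv2.connectedComponentsWithStats(m)
print([(s[i].tolist(),ce[i].round(1).tolist()) for i in range(1,k) if s[i][4]>60 and np.hypot(*(ce[i]-w))<25])
cv2.imwrite('pics/s6c.png',cv2.resize(c['image'][205:285,350:430],(600,600),interpolation=cv2.INTER_CUBIC)[:,:,::-1])
E
```

```text
eef_pos: [617.2, 115.6, 34.4]
force: [0.0, -0.5, 1.1]
grip_force: 0.5
eef_pos: [617.9, 117.4, 34.6]
force: [-0.8, -2.6, 3.5]
grip_force: 1.7
[([375, 236, 29, 24, 486], [389.2, 248.5])]
```

View pics/s6c.png

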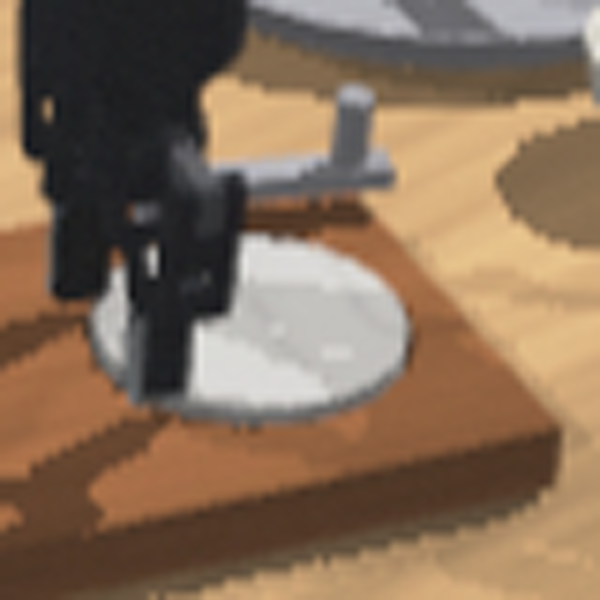

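The stone now lies low and even in the well, with a thin uniform rim from crop (92,330) to (410,330). The fingertip is at its rear edge at (165,395). I'll back off, shut the fingers and touch the rear and then the front of its top lightly. That seats it and checks that it lies flat.

```bash
python3 -m handwheel '[[[-3,-9,0,0,0,0,0.41],[0,0,40,0,0,0,0.41],[7,22,10,0,0,0,-1],[0,0,0,0,0,0,-1],[0,0,0,0,0,0,-1],[0,0,-20,0,0,0,-1],[0,0,-15,0,0,0,-1],[0,0,0,0,0,0,-1]]]'&& python3 -m handwheel '[[[0,0,-3,0,0,0,-1],[0,0,0,0,0,0,-1]]]'|grep -E 'pos|force'; python3 -m handwheel '[[[0,0,-2,0,0,0,-1],[0,0,0,0,0,0,-1]]]'|grep -E 'pos|force'
```

```text
time_s: 12.8
eef_pos: [620.9, 130.0, 47.6]
ee_rot: [-0.001, 0.81, 0.586, -0.001]
force: [-0.3, 0.4, -0.2]
grip_width: -0.003
grip_force: 0.0
eef_pos: [621.9, 130.4, 46.6]
force: [0.5, -0.4, 0.6]
grip_force: 0.0
eef_pos: [621.7, 130.4, 44.3]
force: [-0.4, -0.5, -0.5]
grip_force: 0.0
```

```bash
python3 -m handwheel '[[[0,0,-2,0,0,0,-1],[0,0,0,0,0,0,-1]]]'|grep -E 'pos|force'; python3 -m handwheel '[[[0,0,-1.5,0,0,0,-1],[0,0,0,0,0,0,-1]]]'|grep -E 'pos|force';python3 -m handwheel '[[[0,0,-1,0,0,0,-1],[0,0,0,0,0,0,-1]]]'|grep -E 'pos|force'
```

```text
eef_pos: [621.7, 130.4, 42.1]
force: [-0.2, 0.2, -0.3]
grip_force: 0.0
eef_pos: [621.7, 130.4, 40.6]
force: [-0.6, 0.3, -0.1]
grip_force: 0.0
eef_pos: [621.8, 130.4, 40.1]
force: [-1.1, -0.1, 2.8]
grip_force: 1.6
```

Contact at the rear puts the stone's top at z≈32, which is exactly the home height. Now the front side.

```bash
python3 -m handwheel '[[[0,0,-2,0,0,0,-1],[0,0,0,0,0,0,-1]]]'|grep -E 'pos|force'; python3 -m handwheel '[[[0,0,12,0,0,0,-1],[10,31,0,0,0,0,-1],[10,31,0,0,0,0,-1],[0,0,-8,0,0,0,-1],[0,0,0,0,0,0,-1]]]'|grep -E 'pos|force'; python3 -m handwheel '[[[0,0,-1,0,0,0,-1],[0,0,0,0,0,0,-1]]]'|grep -E 'pos|force';python3 -m handwheel '[[[0,0,-1,0,0,0,-1],[0,0,0,0,0,0,-1]]]'|grep -E 'pos|force'
```

```text
eef_pos: [622.0, 130.4, 40.0]
force: [-8.0, -2.1, 17.5]
grip_force: 9.2
eef_pos: [641.1, 191.9, 40.8]
force: [0.4, -0.5, -0.7]
grip_force: 0.0
eef_pos: [641.8, 191.8, 41.0]
force: [-0.5, 0.2, 0.4]
grip_force: 0.0
eef_pos: [641.9, 192.2, 40.1]
force: [-0.7, -0.7, 2.3]
grip_force: 1.2
```

Both spots touch at the same height of 40.1, so the stone is flat and fully home. Now back over the knob to cage it again.

```bash
python3 -m handwheel '[[[0,0,45,0,0,0,-1],[0,0,45,0,0,0,-1],[-14,13,0,0,0,-9.7,-0.2],[-13,13,0,0,0,-9.7,-0.2],[-13,13,0,0,0,-9.7,-0.2],[-13,13,0,0,0,-9.7,-0.2],[-13,12,0,0,0,-9.8,-0.2],[0,0,-20,0,0,0,-0.2]]]'&& python3 - <<'E'
from h import *
s=sense();p=s['eef_pos'];c=cam('scene');print(p,'knob expected px',np.round(pix(c,[576.4,255.6,72]),1))
a=c['image'][190:270,350:450];cv2.imwrite('pics/s7c.png',cv2.resize(a,(800,640)[:2],interpolation=cv2.INTER_CUBIC)[:600,:,::-1])
E
```

```text
time_s: 16.42
eef_pos: [575.7, 257.6, 111.0]
ee_rot: [-0.0, 0.98, 0.201, 0.001]
force: [0.4, -0.5, -0.5]
grip_width: 0.399
grip_force: 0.0
[575.69581101 257.56277446 111.00348681] knob expected px [393.5 213.9]
```

View pics/s7c.png

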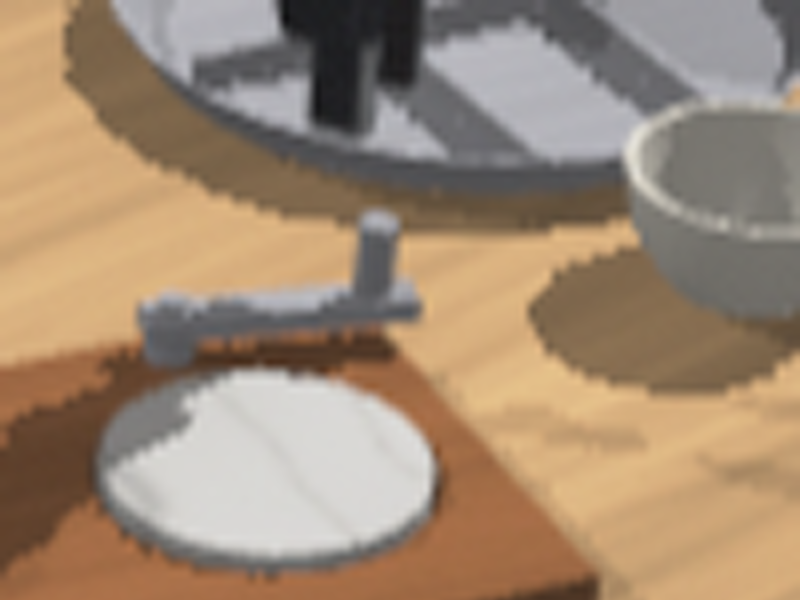

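The stone sits evenly in the well around crop (268,465). The bar stopped a little short of its open stop, with the knob top at crop (378,220), which is scene (397,217.5). I'll work out where the knob is.

```bash
python3 - <<'E'
from h import *
c=cam('scene');H=np.array([559.9,187.5])
for z in(70,72,74):
    p=onz(c,397.2,217.3,z)[:2];d=p-H;print(p.round(1),np.hypot(*d).round(1),(np.arctan2(d[1],d[0])+np.radians(18.2)).round(3))
T=cam('top');cv2.imwrite('pics/t8.png',T['image'][:,:,::-1]);print(np.round(pix(T,[594,250,72]),1))
g=T['image'][175:260,200:270].mean(2).astype(int); print(T['image'][190:240:4,215:255:4].mean(2).astype(int))
E
```

```text
[593.1 253.4] 73.8 1.421
[595.5 251. ] 72.8 1.377
[597.8 248.5] 71.8 1.332
[222.  237.9]
[[140 139 140 139 128 122 116  99  99  99]
 [137 136 136 135 121 119 104 104 100  98]
 [137 137 139 140 127 126 100 100 101 103]
 [154 155 156 145 137 127 100  99  99 113]
 [158 153 156 138 135 104  95  95 151 189]
 [102  91 112 133 130 100  99 154 183 189]
 [112 110  52 134 121  95  93 192 181 192]
 [125 123  52  71 106  99 158 190 190 192]
 [133 134  52  50  88  99 170 183 191 191]
 [134 133  58  53  60  84 164 188 192 190]
 [133 135  71  56  49  51 115 190 191 189]
 [132 133  91  57  52  56  54 183 190 189]
 [130 135 104  59  52  45  50  76 186 186]]
```

```bash
python3 -m handwheel '[[[18,-7,0,0,0,0,-0.2],[0,0,0,0,0,0,-0.2],[0,0,-20,0,0,0,-0.2],[0,0,-12,0,0,0,-0.2],[0,0,-10,0,0,0,-0.2],[0,0,-9,0,0,0,-0.2],[0,0,0,0,0,0,-0.2]]]' && python3 -m handwheel '[[[11,-8,0,0,0,0,-0.2],[10,-10,0,0,0,0,-0.2],[8,-12,0,0,0,0,-0.2],[5,-13,0,0,0,0,-0.2],[2,-14,0,0,0,0,-0.2],[0,0,0,0,0,0,-0.2]]]'
```

```text
time_s: 17.45
eef_pos: [593.5, 249.4, 58.2]
ee_rot: [-0.0, 0.98, 0.201, -0.001]
force: [0.5, -0.3, 0.6]
grip_width: 0.404
grip_force: 0.0
time_s: 18.2
eef_pos: [629.8, 191.0, 58.8]
ee_rot: [0.0, 0.98, 0.2, -0.0]
force: [0.1, 0.5, 0.4]
grip_width: 0.399
grip_force: 0.0
```

```bash
python3 -m handwheel '[[[0,-14,0,0,0,0,-0.2],[-3,-13,0,0,0,0,-0.2],[0,0,0,0,0,0,-0.2]]]'|grep -E 'pos|force'; python3 -m handwheel '[[[-1.5,-4,0,0,0,0,-0.2],[0,0,0,0,0,0,-0.2]]]'|grep -E 'pos|force'; python3 -m handwheel '[[[-1,-3,0,0,0,0,-0.2],[0,0,0,0,0,0,-0.2]]]'|grep -E 'pos|force'
```

```text
eef_pos: [626.5, 164.3, 58.9]
force: [-0.4, -0.5, 0.3]
grip_force: 0.0
eef_pos: [625.2, 161.4, 58.8]
force: [-0.9, -0.3, -0.4]
grip_force: 0.0
eef_pos: [624.2, 158.3, 58.8]
force: [-0.2, 0.2, -0.4]
grip_force: 0.0
```

```bash
python3 -m handwheel '[[[-0.5,-2,0,0,0,0,-0.2],[0,0,0,0,0,0,-0.2]]]'|grep -E 'pos|force'; python3 -m handwheel '[[[-0.5,-2,0,0,0,0,-0.2],[0,0,0,0,0,0,-0.2]]]'|grep -E 'pos|force'; python3 -c "
from h import *
c=cam('scene');cv2.imwrite('pics/s9.png',cv2.resize(c['image'][190:270,350:450],(800,640),interpolation=cv2.INTER_CUBIC)[:600,:,::-1])
# steel-grey mask of knob above stone
print('knob px if shut',[np.round(pix(c,[x,y,72]),1) for x,y in((626.3,165.6),(629,167))])
g=c['image'][222:250,368:396].mean(2).astype(int)
for r in g[::2]: print(*r[::2])
"
```

```text
eef_pos: [623.8, 156.9, 58.8]
force: [-0.1, 4.4, -0.3]
grip_force: 1.8
eef_pos: [623.2, 156.3, 58.8]
force: [1.4, 10.8, -0.9]
grip_force: 4.9
knob px if shut [array([381.6, 232.6]), array([382.7, 232.8])]
49 51 30 30 33 35 34 36 33 32 122 171 167 169
37 43 30 31 34 35 33 33 35 65 167 168 172 174
33 30 30 31 65 34 32 29 33 112 171 171 165 162
33 30 28 31 36 33 34 30 31 119 129 112 112 117
32 33 32 30 36 35 35 31 31 109 114 114 118 117
39 30 31 31 36 34 78 105 131 112 118 120 120 118
100 94 32 32 32 81 96 128 122 116 121 121 123 124
72 76 32 32 34 90 86 91 95 159 148 119 116 113
108 103 32 31 34 90 85 90 111 215 215 214 198 149
210 164 34 32 35 88 97 90 109 215 215 216 216 210
212 200 32 31 36 89 111 91 140 195 215 216 217 216
213 212 122 91 67 96 110 185 171 155 191 192 192 191
179 126 127 127 127 127 115 92 92 107 192 192 192 191
125 127 128 128 128 128 127 99 95 184 190 191 203 192
```

A firm stop is reached, with the force rising from 4 to 11 N over 2 mm. I'll back off so both pads clear the knob, then lift straight up and withdraw.

```bash
python3 -m handwheel '[[[1,5,0,0,0,0,-0.2],[1,5,0,0,0,0,-0.2],[0,0,0,0,0,0,-0.2]]]'; python3 -m handwheel '[[[0,0,20,0,0,0,-0.2],[0,0,40,0,0,0,-0.2],[0,0,50,0,0,0,-0.2],[-33,-50,10,0,0,0,-0.2],[-33,-50,0,0,0,0,-0.2],[-33,-50,0,0,0,0,-0.2],[-33,-50,0,0,0,0,-0.2],[-33,-50,0,0,0,0,-0.2]]]'; python3 -m handwheel '[[[-33,-50,0,0,0,0,-0.2],[-33,-50,0,0,0,0,-0.2],[-33,-50,0,0,0,0,-0.2],[0,0,0,0,0,0,-0.2]]]' | sed -n 2p; python3 - <<'E'
from h import *
c0=cv2.imread('pics/top0.png')[:,:,::-1]; T=cam('top');S=cam('scene');save(T,'pics/tend.png');save(S,'pics/send.png')
s0=cv2.imread('pics/scene0.png')[:,:,::-1]
for n,a,b in(('top',c0,T['image']),('scene',s0,S['image'])):
    d=(np.abs(a.astype(int)-b).max(2)>45).astype(np.uint8);d=cv2.morphologyEx(d,cv2.MORPH_OPEN,np.ones((3,3)))
    k,l,s,ce=cv2.connectedComponentsWithStats(d);print(n,[(s[i].tolist()) for i in range(1,k) if s[i][4]>40])
H=np.array([559.9,187.5])
def bar(img,c):
    # bluish-grey steel around the bar axis, top view
    r=img[205:262,235:275].astype(int);m=((r[...,2]>=r[...,0]-2)&(r.mean(2)>90)).astype(np.uint8)
    k,l,s,ce=cv2.connectedComponentsWithStats(m)
    if k<2:return
    i=1+s[1:,4].argmax();pts=cv2.findNonZero((l==i).astype(np.uint8));e=cv2.minAreaRect(pts)
    v=cv2.fitLine(pts,cv2.DIST_L2,0,.01,.01).ravel();ctr=ce[i]+[235,205]
    p=onz(c,*ctr,44);q=onz(c,*(ctr+10*v[:2]),44);dd=(q-p)[:2];dd*=np.sign(dd[0])
    print('bar',s[i].tolist(),ctr.round(1),'latch',np.arctan2(dd[1],dd[0])+np.radians(18.2))
bar(c0,T);bar(T['image'],T)
hsv=cv2.cvtColor(T['image'],cv2.COLOR_RGB2HSV);m=((hsv[...,1]<70)&(hsv[...,2]>100)).astype(np.uint8);m[:195]=0;m[262:]=0;m[:,:235]=0;m[:,292:]=0
k=max(cv2.findContours(m,0,1)[0],key=cv2.contourArea);e=cv2.minEnclosingCircle(cv2.convexHull(k));print('stone+bar',e)
E
```

```text
time_s: 20.0
eef_pos: [625.3, 164.5, 58.8]
ee_rot: [0.0, 0.98, 0.201, -0.0]
force: [0.5, -0.4, -0.6]
grip_width: 0.401
grip_force: 0.0
time_s: 21.0
eef_pos: [458.9, -87.2, 179.0]
ee_rot: [0.0, 0.98, 0.201, 0.0]
force: [1.5, -0.0, -1.0]
grip_width: 0.401
grip_force: 0.0
eef_pos: [359.4, -238.5, 179.0]
top [[238, 201, 46, 46, 1533], [302, 221, 46, 46, 1687], [491, 293, 141, 54, 3892], [422, 322, 67, 36, 1346], [493, 350, 31, 9, 160], [354, 353, 64, 24, 928], [455, 356, 39, 35, 834], [337, 370, 21, 32, 442], [273, 372, 58, 19, 641], [397, 375, 30, 20, 289], [629, 374, 3, 14, 42], [426, 379, 11, 13, 98], [441, 379, 167, 66, 3898], [206, 392, 134, 88, 6219], [388, 405, 38, 16, 387], [306, 406, 45, 54, 796], [473, 416, 161, 64, 3625], [354, 418, 18, 8, 75], [349, 430, 64, 50, 2386], [589, 455, 22, 25, 391]]
scene [[29, 0, 116, 64, 2031], [178, 0, 42, 55, 1225], [251, 0, 26, 17, 197], [280, 12, 6, 29, 145], [252, 23, 8, 12, 66], [229, 29, 23, 59, 294], [258, 41, 20, 16, 220], [98, 43, 38, 27, 403], [190, 56, 9, 8, 53], [200, 56, 9, 8, 54], [261, 57, 18, 16, 223], [0, 63, 13, 8, 74], [21, 65, 17, 7, 82], [187, 64, 10, 6, 42], [145, 67, 61, 32, 958], [25, 72, 37, 38, 1110], [259, 73, 21, 18, 287], [222, 91, 27, 9, 102], [223, 101, 30, 17, 331], [260, 106, 21, 18, 228], [18, 109, 39, 12, 244], [208, 111, 20, 14, 168], [18, 118, 63, 76, 2440], [279, 120, 24, 39, 595], [180, 144, 17, 15, 201], [226, 151, 58, 28, 1075], [160, 157, 44, 54, 1319], [202, 196, 14, 5, 55], [190, 203, 72, 27, 1142], [135, 226, 41, 16, 414], [142, 233, 92, 42, 809], [362, 236, 42, 25, 767], [125, 245, 30, 16, 166], [304, 245, 44, 28, 940], [0, 270, 102, 44, 1664], [309, 272, 14, 5, 48], [0, 302, 109, 69, 2858]]
bar [12, 14, 13, 39, 208] [253.1 237.9] latch 0.1329122685787458
bar [12, 14, 18, 38, 260] [255.3 236.7] latch 0.019853436606432018
stone+bar ((258.61566162109375, 229.76866149902344), 30.01177406311035)
```

The final check agrees. The stone's footprint centre at top (261,224) matches the well centre, and the bar reads 0.02 rad, which is at its stop. The thali, katori and ghee pot pixels are unchanged, and the arm is clear.

```bash
python3 -c "
from rig import *
print(finish_job())"
```

```text
the job is handed in; nothing more can be done
None
```

The job is handed in: the stone is flat and fully home in the round well, the keeper bar is back at its shut stop over it, and the arm is clear of everything. I never approached the thali, katori, ghee pot or spoon stand; the camera check showed the first three unmoved but could not confirm the spoon stand because the image changed there.

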